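Hang the ticket cover and hold the clip open on its edge

ROBOT

A 6-joint arm with a two-finger parallel gripper is mounted at the origin on a cart in front of the work surface, level with it; the furniture and walls round the work are solid. World frame = base frame: x ahead of the robot, y to its left, z up, the work surface at z = 0. Lengths are in m, angles in rad, forces in N, time in s.
With the tool pointing down it reaches from about 0.3 to 0.875 m from the base axis. Payload 6.4 kg.
Tool frame: the origin (TCP) lies on the centre line of the jaws, within the pads' length; the fingertips stand 25 mm ahead of it and the grasp point (between the pads) lies 6 mm ahead of it; z points along the fingers, y is the line along which they close (so a half turn about z gives the same grasp; the last joint's range is limited). The gripper opens to 85 mm and grips with 20 to 120 N. Pads are 22 mm wide; open, the fingers measure 114 mm over their backs; the gripper's body (76 mm by 85 mm) begins 54 mm behind the grasp point. The pads swing forward as they close: fully open they stand 13 mm farther back than shut.
Start: joints at [1.056, 0.181, 1.607, -0, 1.354, -0.206], TCP at [0.175, 0.548, 0.256] pointing down, gripper open.
Joint ranges: [-2.99, 2.99], [-0.89, 2.07], [0.3, 2.58], [-1.14, 4.28], [0, 2.63], [-3.12, 3.12]. Speed limits (rad/s): [2.57, 2.57, 3.01, 3.14, 3.14, 3.14].

INTERFACE

Orientations are given as a unit quaternion [w, x, y, z].
In Python, from bench import get_obs, camera, hand_in, spot_in gives the robot as it stands.
- The arm moves only by the shell command python3 -m jog 'ROWS'. ROWS is JSON, one flat list of numbers, 7 for each row, row after row: the shift along the tool's x, y, z in m, then the turn, a rotation vector about the tool's x, y, z in rad, then the closure, from 0 (fully open) to 1 (shut). A call has 1 to 20 rows; each row is the pose to reach, as a shift and turn from the pose commanded when the call began, along the tool's axes at that moment; what a row does not reach only later rows make up. A row lasts 1/8 s, in which the tool goes at most 62.5 mm and 10.7 degrees, less where a joint would pass 70% of its speed; a pose out of reach is approached as far as the arm can. A call with a gripper value outside its range is refused whole. The fingers move at their own pace and stop on an object; the grip force is fixed at half the most. Time passes only in rows, so rows that repeat a pose let the fingers close. It gives the time, the measured TCP pose, the force, the opening and the grip force at its end, in the units of the state.
- get_obs(): the state, without advancing time (a new reading comes with each control period).
- camera(name): name is "scene" or "top"; returns a dict with "frame" (420x560x3 uint8, red, green, blue), "mtx" (3x3 intrinsics, pixels), "distortion" ([k1, k2, p1, p2, k3] as OpenCV has them; the pictures are not rectified), "extrinsics" (4x4, takes a point from camera to world coordinates). Camera axes: x right, y up, looking along -z (the intrinsics and any distortion apply to the point x, -y, -z); pixel columns grow to the right and rows downward; lengths in m; the calibration is good to about 2 mm. A picture is of the moment at which its call begins. There is no depth.
- hand_in(): hands the job in; it is judged then, once.
Trained networks look in a picture, given as the dict that the camera call returned (one of the last four; its "shot" number tells which), for a name from the list of things; names that differ only in an ending like _2 or _b are one class to them, and where a whole thing is asked for, a point or a joint stands for the part that bears it (a point fixed in the world has none). Each returns a list of dicts, best first, with "confidence" (0 to 1); they miss things now and then, are a little off and sometimes report something else, mostly with a low value. They report only what shows in the picture. A call takes as long as a camera call. They do not tell look-alikes from the thing itself.
- spot_in(picture, name): "xyz" ([x, y, z] in m, in world coordinates, good to about 4 mm: the middle of the surface that is visible of it).
The state is a dict: "time_s": time; "q": joint angles; "dq": joint speeds; "joint_efforts": joint torques, N m; "eef_pos": TCP position; "eef_rot": TCP orientation; "wrist_force": force on the tool from outside, world axes, zero at the start; "torque": the same for the moment, N m; "opening": opening from 0.0 (shut) to 1.0 (fully open); "grasp_force": force on a finger pad.
Only numpy, scipy, OpenCV 4.12 (cv2) and the standard library are available. Lean on these libraries where they do the work, as an engineer would, in place of code of your own. Each camera call takes 0.05 s, during which the arm holds its last target. There are 200 camera calls.

TASK

Hang the green folded ticket cover astride the rail's bar, square along it, and let go of it. Then pick up the blue spring clip by its levers, squeeze it wide open and bring its gaping jaws round the cover's upright edge at the bar's free end, below the fold, one jaw tip on either outer side and well past the edge, without pressing on the cover or the rail. Finish there, still squeezing the clip open in the air so that another ticket can be slipped in, and do not disturb the other things on the table.

Things in the scene. Friction and masses are not known exactly. Their poses are not given: they have to be found in the camera images.
- rail: fixed steel rail: 110 x 100 x 12 mm dark foot, thin post (14 mm across, 131 tall) and one level round bar, 8 mm thick, axis 122 mm above the table. Origin: table level, on the post's axis. The bar runs from the post along the rail's own -x (towards the robot's side) to a free end 93 mm from the post's axis
- rail_tip (a point): free end of the bar, on its axis, 122 mm above the table
- cover: loose stiff green ticket cover, white paper on both outer faces, folded to an upside-down U: 100 mm long (x), 21 thick over both panels (y), 88 tall (z), 90 g; rigid panels 3 mm thick, 15 apart, open at foot and ends. Starts standing on its two long edges. Origin: centre of its foot; hung on the bar the foot is about 41 mm above the table
- cover_fold (a point): middle of the fold's underside, 85 mm above the cover's foot; the inside narrows here to a groove that settles on the bar. The cover is longer than the bar, so hung on it one end stands out past the bar's free end; it balances while its middle is over the bar
- clip: blue spring clip, 22 mm tall, lying flat, hinge upright, 65 g; shuts when let go. Origin: on the hinge axis, underside. Along +x two jaws reach 64 mm; along -x two finger levers reach 47 mm, spread in a V, about 55 mm wide over the ends. Squeezing the levers together along y, with 4 N rising to 8 N at 33 mm behind the hinge, opens the jaws. This body is the half with the +y lever and jaw
- clip_arm (a joint): opening of the clip, angle between its halves: 0 closed, jaw tips touching; 0.6 rad fully open against a stop: levers parallel, 26 mm over their outsides, jaw tips about 38 mm apart and 59 mm ahead of the hinge, the clip's middle plane midway between the fingers that squeeze it
- jaw_a (a point): black rubber tip of the jaw on the clip's +y side, at mid height (11 mm above its underside)
- jaw_b (a point): tip of the other jaw, at mid height
- mill_1: glass salt shaker with a grey cap and white filling, 44 mm across, 90 tall; bystander, origin under its centre
- mill_2: glass pepper shaker with a grey cap and grey filling, 44 mm across, 90 tall; bystander, origin under its centre
- lemon_1: yellow lemon, 71 x 53 x 51 mm; bystander, origin under its centre
- garlic_1: garlic bulb, 56 mm; bystander, origin under its centre
- egg_timer: round red and white kitchen timer, 63 mm across, 50 tall; bystander, origin under its centre
- spice_red: spice jar with a red cap, 54 mm across, 125 tall; bystander, origin under its centre
Mind the look-alikes: they are no part of the job. What is meant by the clip is not pink, and is the smaller of those in its own colour.

How it is judged:
On the way:
1. the cover hangs astride the bar, let go, while the clip is not yet squeezed open (contact force between cover and rail above 0.2 N and angle between cover's own z axis and vertical below 0.25 rad and angle between the x axis of cover and the x axis of rail, either way round below 0.2 rad and x of cover_fold in the frame of rail between -0.09 and -0.04 m and y of cover_fold in the frame of rail between -0.012 and 0.012 m and height (world z) of cover_fold between 0.115 and 0.14 m and contact force between each of the arm, the fingers and cover below 0.3 N and value of joint clip_arm below 0.1 rad), for 0.3 s.
At the end, for the whole second after the job is handed in: Cover hangs free on the bar, within 0.25 rad of upright and 0.2 of the bar's line. Clip held by the fingers over 30 mm up, open past 0.45 rad, hinge beyond the bar's end, a jaw tip outside each face, 8 mm or more past the end edge, 6 to 80 mm above the foot, under 1 N on cover, 0.5 on rail (contact force between cover and rail above 0.2 N and angle between cover's own z axis and vertical below 0.25 rad and angle between the x axis of cover and the x axis of rail, either way round below 0.2 rad and x of cover_fold in the frame of rail between -0.09 and -0.04 m and y of cover_fold in the frame of rail between -0.012 and 0.012 m and height (world z) of cover_fold between 0.115 and 0.14 m and contact force between each of the arm, the fingers and cover below 0.3 N and value of joint clip_arm above 0.45 rad and ((y of jaw_a in the frame of cover above 0.0115 m and y of jaw_b in the frame of cover below -0.0115 m) or (y of jaw_b in the frame of cover above 0.0115 m and y of jaw_a in the frame of cover below -0.0115 m)) and x of jaw_a in the frame of cover between -0.042 and 0.042 m and z of jaw_a in the frame of cover between 0.006 and 0.08 m and x of jaw_b in the frame of cover between -0.042 and 0.042 m and z of jaw_b in the frame of cover between 0.006 and 0.08 m and x of clip in the frame of rail below -0.105 m and contact force between the fingers and clip above 3 N and contact force between clip and cover below 1 N and contact force between clip and rail below 0.5 N and height (world z) of clip above 0.03 m); the arm keeps its last pose, push and grip.
It fails at once if another thing on the table (shaker, lemon, garlic, timer, spice jar) is pushed more than 30 mm (distance of any of mill_1, mill_2, lemon_1, garlic_1, egg_timer, spice_red from where it was at the start of the episode above 0.03 m).
It also fails if it takes over 67 s, if anything falls off the work surface, if the arm or the gripper's body presses on something with over 40 N, if the wrist force passes 120 N, or if a joint passes its speed limit or range.

## Working session

There is one attempt and no reset: what is moved stays moved. The work goes in short steps, Python scripts to look and compute and a shell command to move; the robot and the scene stay as the last step left them, time stands still between calls to the robot, and variables do not carry over. Pictures are saved under pics/ and viewed, at most 10 in all, crops included, and the job is handed in when it is done.

```bash
ls; mkdir -p pics; cat > h.py <<'E'
import numpy as np, cv2
from scipy.spatial.transform import Rotation as R
from bench import get_obs, camera, spot_in
def pix2plane(c,uv,z):
    K=np.array(c["mtx"]);d=np.array(c["distortion"],float);E=np.array(c["extrinsics"])
    p=cv2.undistortPoints(np.array(uv,float).reshape(-1,1,2),K,d).reshape(-1,2)
    r=np.c_[p[:,0],-p[:,1],-np.ones(len(p))]@E[:3,:3].T
    o=E[:3,3]; return o+r*((z-o[2])/r[:,2])[:,None]
def proj(c,P):
    K=np.array(c["mtx"]);d=np.array(c["distortion"],float);E=np.array(c["extrinsics"])
    q=(np.atleast_2d(P)-E[:3,3])@E[:3,:3]; q=q*[1,-1,-1]
    return cv2.projectPoints(q,np.zeros(3),np.zeros(3),K,d)[0].reshape(-1,2)
def save(n,im): cv2.imwrite("pics/"+n,im[:,:,::-1])
def toolrel(target):
    o=get_obs(); w,x,y,z=o["eef_rot"]; return R.from_quat([x,y,z,w]).inv().apply(np.array(target)-o["eef_pos"])
E
python3 - <<'E'
from h import *
o=get_obs(); print({k:np.round(v,3) for k,v in o.items()})
for n in ["scene","top"]:
    c=camera(n); save(n+"0.png",c["frame"]); print(n,np.round(c["extrinsics"],3).tolist())
    for t in ["rail","cover","clip","jaw_a","cover_fold","rail_tip","mill_1","lemon_1","garlic_1","egg_timer","spice_red"]:
        try: print(t,[(np.round(r["xyz"],3).tolist(),round(r["confidence"],2)) for r in spot_in(c,t)][:5])
        except Exception as e: print(t,e)
E
```

```text
pics
{'time_s': np.float64(0.0), 'q': array([ 1.056,  0.182,  1.608, -0.   ,  1.354, -0.206]), 'dq': array([ 0.001, -0.   ,  0.   , -0.001,  0.001,  0.   ]), 'joint_efforts': array([ 0.0000e+00, -4.4487e+01, -3.5133e+01, -0.0000e+00,  9.0000e-03,
        0.0000e+00]), 'eef_pos': array([0.174, 0.547, 0.255]), 'eef_rot': array([-0.   ,  0.154,  0.988, -0.001]), 'wrist_force': array([-0.938,  0.403,  0.061]), 'torque': array([0.07 , 0.012, 0.05 ]), 'grasp_force': np.float64(0.0), 'opening': np.float64(1.0)}
scene [[-0.855, 0.346, -0.387, -0.002], [-0.518, -0.575, 0.633, 0.894], [-0.003, 0.742, 0.671, 1.045], [0.0, 0.0, 0.0, 1.0]]
rail [([0.666, 0.028, 0.009], 0.92)]
cover [([0.662, -0.311, 0.037], 0.15)]
clip [([0.446, -0.367, 0.014], 0.7), ([0.48, -0.235, 0.011], 0.59)]
jaw_a [([0.479, -0.233, 0.014], 0.86), ([0.444, -0.366, 0.017], 0.83), ([0.471, -0.246, 0.016], 0.75), ([0.441, -0.366, 0.009], 0.68)]
cover_fold [([0.488, 0.233, 0.017], 0.51)]
rail_tip [([0.661, 0.028, 0.01], 0.78)]
mill_1 [([0.621, -0.374, 0.048], 0.72), ([0.657, 0.266, 0.053], 0.63)]
lemon_1 [([0.662, -0.308, 0.035]
[... 267 characters left out ...]
5, 0.014], 0.62), ([0.617, 0.394, 0.126], 0.34)]
cover [([0.444, 0.216, 0.084], 0.8)]
clip [([0.396, -0.1, 0.028], 0.78), ([0.448, -0.376, 0.021], 0.71), ([0.48, -0.238, 0.026], 0.67)]
jaw_a [([0.484, -0.238, 0.018], 0.67), ([0.444, -0.376, 0.023], 0.64), ([0.388, -0.083, 0.028], 0.57), ([0.393, -0.098, 0.033], 0.52), ([0.438, -0.364, 0.017], 0.4)]
cover_fold [([0.446, 0.216, 0.088], 0.73)]
rail_tip [([0.674, 0.02, 0.01], 0.72)]
mill_1 [([0.667, 0.246, 0.085], 0.7), ([0.629, -0.383, 0.082], 0.64)]
lemon_1 [([0.664, -0.318, 0.038], 0.76)]
garlic_1 [([0.453, 0.439, 0.042], 0.64)]
egg_timer [([0.71, -0.187, 0.035], 0.59)]
spice_red [([0.618, 0.399, 0.122], 0.64), ([0.479, -0.244, 0.018], 0.38)]
```

View pics/top0.png

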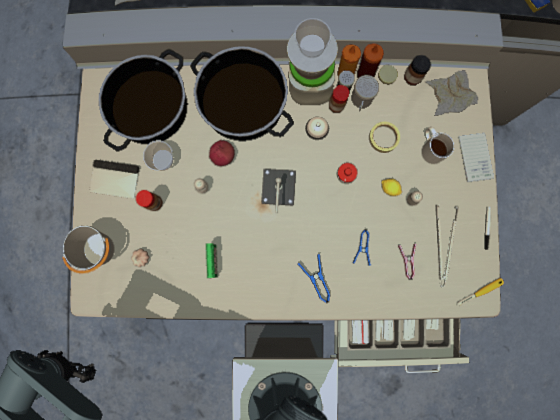

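View pics/scene0.png

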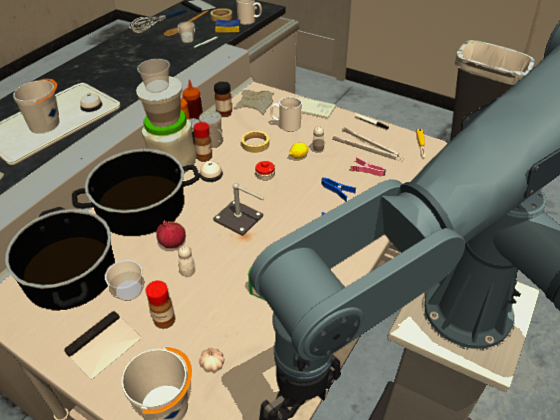

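The top view shows the cover at about (212,260) and the rail at (279,188) with its bar pointing down in the picture. The smaller blue clip is at (363,247), the large blue one at (316,278) and the pink one at (407,260). I'll enlarge the three parts that matter.

```bash
python3 - <<'E'
from h import *
im=cv2.imread("pics/top0.png")
def cr(x,y,w=50,h=60,s=5): return cv2.resize(im[y-h//2:y+h//2,x-w//2:x+w//2],None,fx=s,fy=s,interpolation=cv2.INTER_CUBIC)
cv2.imwrite("pics/crop1.png",np.hstack([cr(212,260),cr(279,190),cr(363,247)]))
E
```

```text
(no output)
```

View pics/crop1.png

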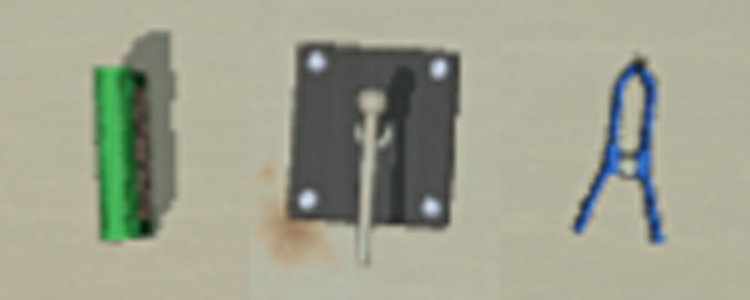

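```bash
python3 - <<'E'
from h import *
c=camera("top")
o=lambda a,x0,y0:[(a[0]-0.5)/5+x0, (a[1]-.5)/5+y0]
p=lambda a,x0,y0,z:np.round(pix2plane(c,[o(a,x0,y0)],z)[0],4)
print("cover L",p((97,68),187,230,.086),p((101,240),187,230,.086))
print("cover Rbot",p((153,72),187,230,0.0),p((150,236),187,230,0.0))
print("post",p((122,100),254,160,.131),"tip",p((112,265),254,160,.122))
f=[p(a,254,160,.012) for a in ((47,45),(210,55),(38,217),(197,228))]; print("foot",f,np.mean(f,0))
print("clip jaw",p((138,60),338,217,.022),"hinge",p((128,165),338,217,.022),"lev",p((78,230),338,217,.022),p((158,240),338,217,.022))
# green mask
h=cv2.cvtColor(c["frame"],cv2.COLOR_RGB2HSV); m=cv2.inRange(h,(45,90,40),(80,255,255)); m[:,:190]=0;m[:,235:]=0;m[:230]=0
pts=np.argwhere(m)[:,::-1]; print(len(pts),pts.min(0),pts.max(0)); print(cv2.minAreaRect(pts.astype(np.float32)))
h2=cv2.inRange(h,(100,120,60),(130,255,255)); h2[:,:345]=0;h2[:,380:]=0;h2[:220]=0;h2[272:]=0
q=np.argwhere(h2)[:,::-1];print(len(q),q.min(0),q.max(0),q.mean(0),cv2.minAreaRect(q.astype(np.float32)))
E
```

```text
cover L [0.4937 0.2257 0.086 ] [0.3948 0.2222 0.086 ]
cover Rbot [0.4955 0.2043 0.    ] [0.3956 0.2051 0.    ]
post [0.6714 0.0177 0.131 ] tip [0.5787 0.0233 0.122 ]
foot [array([0.7271, 0.0646, 0.012 ]), array([ 0.7208, -0.0356,  0.012 ]), array([0.6203, 0.0696, 0.012 ]), array([ 0.6135, -0.0273,  0.012 ])] [0.670425 0.017825 0.012   ]
clip jaw [ 0.5411 -0.2454  0.022 ] hinge [ 0.4777 -0.2384  0.022 ] lev [ 0.4388 -0.2076  0.022 ] [ 0.4325 -0.2561  0.022 ]
270 [206 243] [216 277]
((210.81175231933594, 260.04095458984375), (34.11765670776367, 9.408202171325684), 88.02507019042969)
117 [353 230] [369 264] [363.09401709 246.88888889] ((363.0000305175781, 246.50001525878906), (16.248550415039062, 33.241310119628906), 7.125016689300537)
```

```bash
cat >> h.py <<'E'
def rel(target,yaw=None):
    """shift (tool axes) to target TCP; turn about tool axes so that tool points down and tool y is at world heading 90deg+yaw (or half turn)"""
    o=get_obs(); w,x,y,z=o["eef_rot"]; r=R.from_quat([x,y,z,w])
    s=r.inv().apply(np.array(target)-o["eef_pos"]); best=None
    if yaw is not None:
        for h in (0,np.pi):
            a=yaw+h; X=np.array([-np.cos(a),-np.sin(a),0]);Y=np.array([-np.sin(a),np.cos(a),0])
            g=R.from_matrix(np.c_[X,Y,np.cross(X,Y)]); v=(r.inv()*g).as_rotvec()
            if best is None or np.linalg.norm(v)<np.linalg.norm(best): best=v
    print("t",round(float(o["time_s"]),2),"shift",np.round(s,4),"turn",None if best is None else np.round(best,3),"tcp",np.round(o["eef_pos"],4),"F",np.round(o["wrist_force"],1),"open",round(float(o["opening"]),3),"grip",round(float(o["grasp_force"]),1))
E
python3 -c "
from h import *
rel((.445,.2143,.2),.01)"
```

```text
t 1.25 shift [-0.3588 -0.2356  0.0563] turn [-0.    -0.    -0.319] tcp [0.1747 0.5478 0.2563] F [-0.6 -0.4 -0.2] open 0.999 grip 0.0
```

```bash
python3 -m jog '[-0.06,-0.04,0,0,0,-0.05,0, -0.12,-0.08,0,0,0,-0.12,0, -0.18,-0.12,0,0,0,-0.2,0, -0.24,-0.16,0.02,0,0,-0.27,0, -0.29,-0.19,0.04,0,0,-0.319,0, -0.33,-0.217,0.056,0,0,-0.319,0, -0.3588,-0.2356,0.0563,0,0,-0.319,0, -0.3588,-0.2356,0.0563,0,0,-0.319,0, -0.3588,-0.2356,0.0563,0,0,-0.319,0, -0.3588,-0.2356,0.0563,0,0,-0.319,0]'
python3 - <<'E'
from h import *
rel((.445,.2143,.069),.01)
c=camera("scene"); print([(np.round(r["xyz"],3).tolist(),round(r["confidence"],2)) for r in spot_in(c,"cover")])
t=camera("top"); a=c["frame"][150:400,150:450]; b=t["frame"][200:300,150:300]
save("a1.png",np.hstack([cv2.resize(a,(420,350)),cv2.resize(b,(380,350))[:, :380]]))
E
```

```text
time_s: 2.5
eef_pos: [0.4443, 0.2155, 0.2002]
eef_rot: [0.0, -0.006, 1.0, 0.0]
wrist_force: [-0.3, 0.1, -0.0]
opening: 1.004
grasp_force: 0.0
t 2.5 shift [-0.0007 -0.0012  0.1312] turn [0.    0.    0.002] tcp [0.4443 0.2155 0.2002] F [-0.3  0.1 -0. ] open 1.004 grip 0.0
[([0.442, 0.226, 0.054], 0.94)]
```

View pics/a1.png

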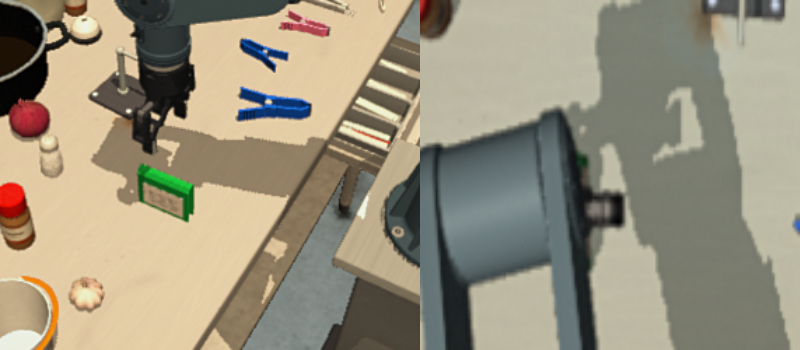

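The scene view shows the gripper straight above the green cover, seen at (165,192). The detected +y face at y=0.226 fits the estimate. Descending to grip.

```bash
python3 -m jog '[0,-0.001,0.04,0,0,0,0, 0,-0.001,0.08,0,0,0,0, 0,-0.001,0.11,0,0,0,0, 0,-0.001,0.131,0,0,0,0, 0,-0.001,0.131,0,0,0,0.3, 0,-0.001,0.131,0,0,0,0.6, 0,-0.001,0.131,0,0,0,1, 0,-0.001,0.131,0,0,0,1, 0,-0.001,0.131,0,0,0,1, 0,-0.001,0.131,0,0,0,1, 0,-0.001,0.131,0,0,0,1, 0,-0.001,0.131,0,0,0,1]'; python3 -c "
from h import *
rel((.445,.2143,.25))"
```

```text
time_s: 4.15
eef_pos: [0.4457, 0.2136, 0.0699]
eef_rot: [0.001, -0.005, 1.0, 0.0]
wrist_force: [-1.0, 0.5, 6.9]
opening: 0.239
grasp_force: 59.3
t 4.15 shift [ 0.0004  0.0008 -0.1801] turn None tcp [0.4457 0.2136 0.0699] F [-1.   0.5  6.9] open 0.239 grip 59.3
```

```bash
python3 -m jog '[0,0,-0.02,0,0,0,1, 0,0,-0.05,0,0,0,1, 0,0,-0.09,0,0,0,1, 0,0,-0.13,0,0,0,1, 0,0,-0.155,0,0,0,1, 0,0,-0.155,0,0,0,1, 0,0,-0.155,0,0,0,1]'; python3 -c "
from h import *
rel((.604,.022,.225),-.06)"
```

```text
time_s: 5.03
eef_pos: [0.4442, 0.2131, 0.2226]
eef_rot: [-0.001, -0.005, 1.0, -0.0]
wrist_force: [0.2, 0.2, -1.8]
opening: 0.242
grasp_force: 58.7
t 5.03 shift [-0.1579 -0.1927 -0.0026] turn [-0.001 -0.002  0.07 ] tcp [0.4442 0.2131 0.2226] F [ 0.2  0.2 -1.8] open 0.242 grip 58.7
```

```bash
python3 -m jog '[-0.015,-0.02,-0.003,0,0,0.01,1, -0.04,-0.05,-0.003,0,0,0.02,1, -0.07,-0.085,-0.003,0,0,0.04,1, -0.1,-0.12,-0.003,0,0,0.05,1, -0.13,-0.158,-0.003,0,0,0.07,1, -0.15,-0.182,-0.003,0,0,0.07,1, -0.158,-0.1927,-0.003,0,0,0.07,1, -0.158,-0.1927,-0.003,0,0,0.07,1, -0.158,-0.1927,-0.003,0,0,0.07,1, -0.158,-0.1927,-0.003,0,0,0.07,1]'
python3 - <<'E'
from h import *
rel((.604,.022,.225),-.06)
for n in ("scene","top"):
    c=camera(n)
    for t in ("cover","rail_tip","rail"):print(n,t,[(np.round(r["xyz"],3).tolist(),round(r["confidence"],2)) for r in spot_in(c,t)][:2])
    save(n+"2.png",c["frame"]); 
    if n=="scene": s=cv2.resize(c["frame"][120:250,170:330],(640,520),interpolation=cv2.INTER_CUBIC); save("b2.png",s)
E
```

```text
time_s: 6.28
eef_pos: [0.6043, 0.0234, 0.227]
eef_rot: [-0.0, 0.029, 1.0, 0.0]
wrist_force: [0.2, 0.5, -0.7]
opening: 0.243
grasp_force: 58.8
t 6.28 shift [ 0.0003 -0.0014  0.002 ] turn [ 0.    -0.     0.002] tcp [0.6043 0.0234 0.227 ] F [ 0.2  0.5 -0.7] open 0.243 grip 58.8
scene cover [([0.583, 0.03, 0.193], 0.67)]
scene rail_tip [([0.663, 0.028, 0.012], 0.85)]
scene rail [([0.668, 0.03, 0.008], 0.56)]
top cover [([0.563, 0.025, 0.244], 0.46)]
top rail_tip [([0.478, -0.242, 0.025], 0.58)]
top rail []
```

View pics/b2.png

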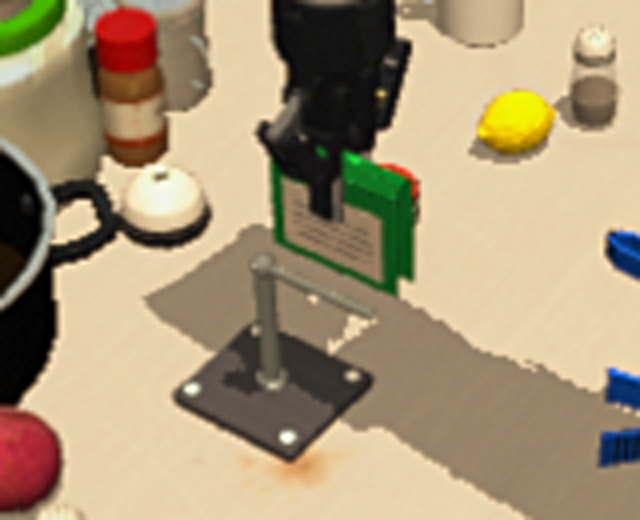

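The view shows the cover held above the bar, its lower edge running from about (275,238) to (397,292). The post top is at (263,263) and the bar tip at (372,314). I'll check those against the projected model.

```bash
python3 - <<'E'
from h import *
c=camera("scene"); cr=lambda P:np.round((proj(c,P)+.5-[170,120])*4,0).tolist()
ax=np.array([np.cos(.06),-np.sin(.06),0]); ay=np.array([np.sin(.06),np.cos(.06),0]); r0=np.array([.671,.0178,0]); uz=np.array([0,0,1.])
print("posttop",cr(r0+.131*uz),"tip",cr(r0-.093*ax+.122*uz))
o=get_obs(); f=np.array(o["eef_pos"])-uz*.0695
for s in (1,-1): print("bottom +y",cr(f+ax*.05*s+ay*.0105),"top",cr(f+ax*.05*s+ay*.0105+.088*uz),"bottom -y",cr(f+ax*.05*s-ay*.0105))
for y in (-.004,.004): print(cr(r0-.093*ax+.122*uz+ay*y))
t=camera("top"); 
E
```

```text
posttop [[267.0, 253.0]] tip [[378.0, 314.0]]
bottom +y [[273.0, 240.0]] top [[266.0, 133.0]] bottom -y [[293.0, 223.0]]
bottom +y [[396.0, 296.0]] top [[394.0, 188.0]] bottom -y [[415.0, 278.0]]
[[382.0, 311.0]]
[[375.0, 318.0]]
```

```bash
python3 - <<'E'
from h import *
c=camera("scene"); px=lambda u:[u[0]/4-.5+170,u[1]/4-.5+120]
P=lambda u,z:np.round(pix2plane(c,[px(u)],z)[0],4)
f=[P(u,.012) for u in ((176,397),(292,461),(374,380),(258,323))]; print(f,np.mean(f,0))
print("tip",P((374,315),.122),"cover bot",P((275,238),.1575),P((398,293),.1575))
im=c["frame"]; g=cv2.cvtColor(im,cv2.COLOR_RGB2GRAY)
save("b3.png",cv2.resize(im[180:240,208:272],None,fx=10,fy=10,interpolation=cv2.INTER_CUBIC))
E
```

```text
[array([0.7229, 0.0683, 0.012 ]), array([0.6163, 0.0784, 0.012 ]), array([ 0.6118, -0.0192,  0.012 ]), array([ 0.7181, -0.0268,  0.012 ])] [0.667275 0.025175 0.012   ]
tip [0.5802 0.0253 0.122 ] cover bot [0.6557 0.0275 0.1575] [0.5561 0.0327 0.1575]
```

View pics/b3.png

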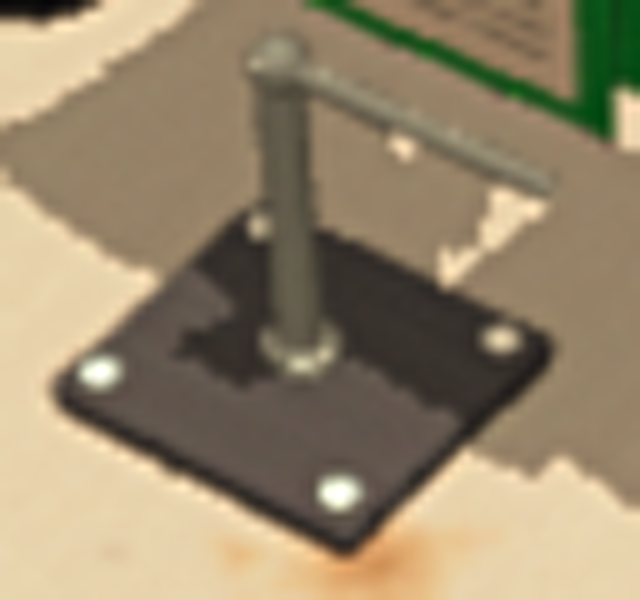

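```bash
python3 - <<'E'
from h import *
c=camera("scene");t=camera("top")
s=[pix2plane(c,[[u/10-.5+208,v/10-.5+180]],.014)[0] for u,v in ((100,372),(340,492),(502,338),(260,224))]
q=[pix2plane(t,[[u/5-.5+254,v/5-.5+160]],.014)[0] for u,v in ((66,61),(188,68),(57,199),(181,205))]
print(np.round(s,4).tolist(),np.mean(s,0)); print(np.round(q,4).tolist(),np.mean(q,0))
h=cv2.cvtColor(t["frame"],cv2.COLOR_RGB2HSV); m=cv2.inRange(h,(45,90,40),(85,255,255)); m[:150]=0;m[235:]=0;m[:,:250]=0;m[:,320:]=0
for v in range(150,235):
    x=np.where(m[v])[0]
    if len(x): print(v,x.min(),x.max(),len(x),np.round(pix2plane(t,[[x.min()-.5,v],[x.max()+.5,v]],.243)[:,:2],4).tolist())
E
```

```text
[[0.7167, 0.0572, 0.014], [0.6308, 0.0619, 0.014], [0.6263, -0.0138, 0.014], [0.7138, -0.0182, 0.014]] [0.67190916 0.02176155 0.014     ]
[[0.7179, 0.0541, 0.014], [0.7135, -0.0208, 0.014], [0.6323, 0.0592, 0.014], [0.6286, -0.0163, 0.014]] [0.67308292 0.01903379 0.014     ]
207 280 280 1 [[0.5806, 0.0139], [0.5806, 0.0113]]
208 273 280 8 [[0.578, 0.0319], [0.578, 0.0113]]
209 273 280 8 [[0.5754, 0.0319], [0.5754, 0.0113]]
210 273 280 8 [[0.5728, 0.0319], [0.5728, 0.0113]]
211 273 280 8 [[0.5702, 0.0319], [0.5702, 0.0113]]
212 273 279 7 [[0.5676, 0.0319], [0.5676, 0.0139]]
213 273 279 7 [[0.565, 0.0319], [0.5651, 0.0139]]
214 273 279 7 [[0.5625, 0.0319], [0.5625, 0.0139]]
215 273 279 7 [[0.5599, 0.0319], [0.5599, 0.0139]]
216 273 279 7 [[0.5573, 0.0319], [0.5573, 0.0139]]
```

```bash
python3 -m jog '[0,0.002,0,0,0,0,1, 0,0.004,0,0,0,0,1, 0,0.004,0.01,0,0,0,1, 0,0.004,0.02,0,0,0,1, 0,0.004,0.028,0,0,0,1, 0,0.004,0.034,0,0,0,1, 0,0.004,0.04,0,0,0,1, 0,0.004,0.044,0,0,0,1, 0,0.004,0.044,0,0,0,1, 0,0.004,0.044,0,0,0,1]'; python3 -c "
from h import *
rel((.604,.022,.225),-.055)"
```

```text
time_s: 8.18
eef_pos: [0.6054, 0.0262, 0.1833]
eef_rot: [0.0, 0.03, 1.0, -0.0]
wrist_force: [0.0, 0.4, -0.8]
opening: 0.242
grasp_force: 58.8
t 8.18 shift [ 0.0011 -0.0043 -0.0417] turn [-0.     0.001 -0.005] tcp [0.6054 0.0262 0.1833] F [ 0.   0.4 -0.8] open 0.242 grip 58.8
```

```bash
python3 -m jog '[0,0,0.01,0,0,0,1, 0,0,0.02,0,0,0,1, 0,0,0.03,0,0,0,1, 0,0,0.04,0,0,0,1, 0,0,0.05,0,0,0,1, 0,0,0.058,0,0,0,1, 0,0,0.064,0,0,0,1, 0,0,0.068,0,0,0,1, 0,0,0.068,0,0,0,1, 0,0,0.068,0,0,0,1]'; python3 -c "
from h import *
rel((.604,.022,.1105),-.055)"
```

```text
time_s: 9.43
eef_pos: [0.6054, 0.0262, 0.1153]
eef_rot: [0.0, 0.03, 1.0, -0.0]
wrist_force: [0.1, -0.7, -0.8]
opening: 0.241
grasp_force: 58.8
t 9.43 shift [ 0.0012 -0.0043  0.0048] turn [-0.     0.001 -0.005] tcp [0.6054 0.0262 0.1153] F [ 0.1 -0.7 -0.8] open 0.241 grip 58.8
```

```bash
python3 -m jog '[0,0,0.002,0,0,0,1, 0,0,0.003,0,0,0,1, 0,0,0.004,0,0,0,1, 0,0,0.005,0,0,0,1, 0,0,0.005,0,0,0,1]'; python3 -c "
from h import *
rel((.604,.022,.1105),-.055)"
```

```text
time_s: 10.05
eef_pos: [0.6053, 0.0261, 0.1109]
eef_rot: [0.0, 0.03, 1.0, -0.0]
wrist_force: [-3.6, -0.8, 4.6]
opening: 0.243
grasp_force: 59.3
t 10.05 shift [ 0.001  -0.0042  0.0004] turn [-0.     0.    -0.005] tcp [0.6053 0.0261 0.1109] F [-3.6 -0.8  4.6] open 0.243 grip 59.3
```

```bash
python3 -m jog '[0,0,-0.001,0,0,0,0.7, 0,0,-0.001,0,0,0,0.6, 0,0,-0.001,0,0,0,0.4, 0,0,-0.001,0,0,0,0.2, 0,0,-0.001,0,0,0,0, 0,0,-0.001,0,0,0,0, 0,0,-0.001,0,0,0,0, 0,0,-0.03,0,0,0,0, 0,0,-0.07,0,0,0,0, 0,0,-0.11,0,0,0,0, 0,0,-0.14,0,0,0,0, 0,0,-0.15,0,0,0,0]'; python3 -c "
from h import *
rel((.445,-.2335,.2),-.12)"
```

```text
time_s: 11.55
eef_pos: [0.6062, 0.0261, 0.2624]
eef_rot: [0.002, 0.03, 1.0, -0.0]
wrist_force: [0.3, -0.3, 0.0]
opening: 1.0
grasp_force: 0.0
t 11.55 shift [ 0.1456 -0.2688  0.0619] turn [-0.     0.004  0.06 ] tcp [0.6062 0.0261 0.2624] F [ 0.3 -0.3  0. ] open 1.0 grip 0.0
```

```bash
python3 -m jog '[0.02,-0.04,0,0,0,0,0, 0.045,-0.085,0,0,0,0.02,0, 0.075,-0.14,0,0,0,0.04,0, 0.1,-0.19,0.01,0,0,0.06,0, 0.125,-0.235,0.03,0,0,0.06,0, 0.1456,-0.2688,0.05,0,0,0.06,0, 0.1456,-0.2688,0.06,0,0,0.06,0, 0.1456,-0.2688,0.0619,0,0,0.06,0, 0.1456,-0.2688,0.0619,0,0,0.06,0]'
python3 - <<'E'
from h import *
rel((.445,-.2335,.03),-.12)
c=camera("scene");t=camera("top")
for n,k in (("scene",c),("top",t)):
    for x in ("cover","cover_fold","clip"):print(n,x,[(np.round(r["xyz"],3).tolist(),round(r["confidence"],2)) for r in spot_in(k,x)][:3])
save("c1.png",np.hstack([cv2.resize(c["frame"][110:250,200:360],(400,350),interpolation=cv2.INTER_CUBIC),cv2.resize(t["frame"][155:295,240:400],(400,350),interpolation=cv2.INTER_CUBIC)]))
E
```

```text
time_s: 12.68
eef_pos: [0.4444, -0.2325, 0.1981]
eef_rot: [0.0, 0.059, 0.998, 0.0]
wrist_force: [0.6, 0.3, 0.2]
opening: 0.996
grasp_force: 0.0
t 12.68 shift [-0.0007 -0.0009  0.1681] turn [0.    0.    0.002] tcp [ 0.4444 -0.2325  0.1981] F [0.6 0.3 0.2] open 0.996 grip 0.0
scene cover [([0.599, 0.033, 0.096], 0.69), ([0.663, -0.307, 0.038], 0.39)]
scene cover_fold [([0.6, 0.033, 0.094], 0.9)]
scene clip [([0.461, -0.366, 0.011], 0.73), ([0.479, -0.234, 0.009], 0.67), ([0.391, -0.094, 0.018], 0.65)]
top cover [([0.603, 0.029, 0.128], 0.78)]
top cover_fold [([0.603, 0.03, 0.131], 0.51)]
top clip [([0.396, -0.101, 0.033], 0.79)]
```

View pics/c1.png

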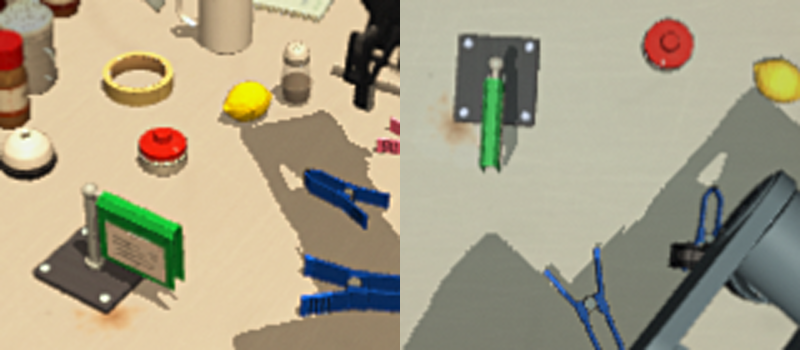

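The cover hangs astride the bar, square, with the post at (90,190) and the cover at (140,245) in the left half; the top view agrees. The clip lies untouched under the gripper at about (710,215) in the right half. Descending on its levers.

```bash
python3 -m jog '[0,0,0.04,0,0,0,0, 0,0,0.08,0,0,0,0, 0,0,0.12,0,0,0,0, 0,0,0.15,0,0,0,0, 0,0,0.167,0,0,0,0, 0,0,0.167,0,0,0,0, 0,0,0.167,0,0,0,0.2, 0,0,0.167,0,0,0,0.3, 0,0,0.167,0,0,0,0.4, 0,0,0.167,0,0,0,0.5, 0,0,0.167,0,0,0,0.5]'; python3 -c "
from h import *
rel((.445,-.2335,.03),-.12)"
```

```text
time_s: 14.45
eef_pos: [0.4445, -0.2341, 0.0324]
eef_rot: [0.001, 0.06, 0.998, -0.001]
wrist_force: [-1.4, 1.1, 7.4]
opening: 0.501
grasp_force: 5.9
t 14.45 shift [-0.0004  0.0006  0.0024] turn [-0.001  0.002  0.   ] tcp [ 0.4445 -0.2341  0.0324] F [-1.4  1.1  7.4] open 0.501 grip 5.9
```

```bash
python3 -m jog '[0,0,0,0,0,0,0.55, 0,0,0,0,0,0,0.6, 0,0,0,0,0,0,0.65, 0,0,0,0,0,0,0.7, 0,0,0,0,0,0,0.8, 0,0,0,0,0,0,1, 0,0,0,0,0,0,1, 0,0,0,0,0,0,1]'
python3 - <<'E'
from h import *
rel((.445,-.2335,.1),-.055)
c=camera("scene")
for x in ("clip","jaw_a"):print(x,[(np.round(r["xyz"],3).tolist(),round(r["confidence"],2)) for r in spot_in(c,x)][:4])
E
```

```text
time_s: 15.45
eef_pos: [0.445, -0.2344, 0.0331]
eef_rot: [0.001, 0.06, 0.998, -0.001]
wrist_force: [-1.8, 1.7, 12.8]
opening: 0.281
grasp_force: 58.0
t 15.45 shift [-0.      0.0007 -0.0669] turn [-0.002  0.003 -0.064] tcp [ 0.445  -0.2344  0.0331] F [-1.8  1.7 12.8] open 0.281 grip 58.0
clip [([0.503, -0.225, 0.01], 0.75), ([0.39, -0.092, 0.017], 0.75)]
jaw_a [([0.393, -0.095, 0.021], 0.9), ([0.388, -0.081, 0.019], 0.66), ([0.502, -0.22, 0.009], 0.62)]
```

```bash
python3 -m jog '[0,0,-0.01,0,0,0,1, 0,0,-0.03,0,0,0,1, 0,0,-0.06,0,0,0,1, 0,0,-0.09,0,0,0,1, 0,0,-0.1,0,0,-0.064,1, 0,0,-0.1,0,0,-0.064,1, 0,0,-0.1,0,0,-0.064,1]'
python3 - <<'E'
from h import *
rel((.45,.02,.1),-.055)
c=camera("scene"); t=camera("top")
for k in (c,t):
  for x in ("clip","jaw_a"):print(x,[(np.round(r["xyz"],3).tolist(),round(r["confidence"],2)) for r in spot_in(k,x)][:4])
save("d1.png",np.hstack([cv2.resize(c["frame"][90:230,280:440],(400,350),interpolation=cv2.INTER_CUBIC),cv2.resize(t["frame"][185:325,300:460],(400,350),interpolation=cv2.INTER_CUBIC)]))
E
```

```text
time_s: 16.48
eef_pos: [0.4433, -0.233, 0.1306]
eef_rot: [-0.0, 0.029, 1.0, 0.0]
wrist_force: [-0.3, -0.6, -0.6]
opening: 0.278
grasp_force: 59.1
t 16.48 shift [0.0077 0.253  0.0307] turn [ 0.001 -0.001 -0.002] tcp [ 0.4433 -0.233   0.1306] F [-0.3 -0.6 -0.6] open 0.278 grip 59.1
clip [([0.392, -0.089, 0.018], 0.89), ([0.456, -0.368, 0.011], 0.6), ([0.505, -0.22, 0.106], 0.52)]
jaw_a [([0.395, -0.098, 0.019], 0.9), ([0.389, -0.079, 0.02], 0.76), ([0.513, -0.251, 0.109], 0.55), ([0.501, -0.221, 0.11], 0.52)]
clip [([0.4, -0.1, 0.03], 0.8)]
jaw_a [([0.397, -0.095, 0.032], 0.69), ([0.385, -0.084, 0.03], 0.54), ([0.519, -0.218, 0.115], 0.49)]
```

View pics/d1.png

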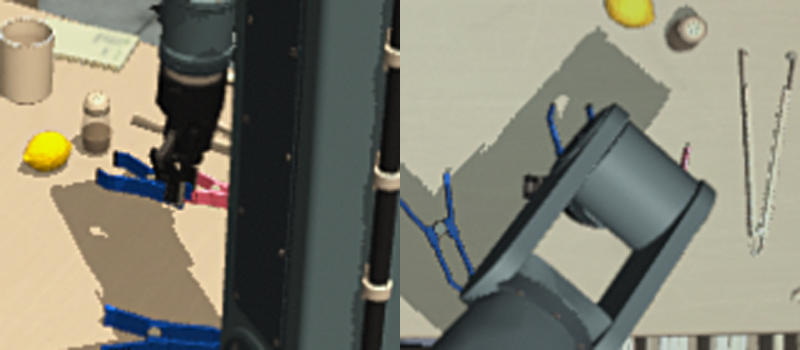

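The clip is lifted and gaping; in the right half its jaw tips show at (552,106) and (590,106). I'll compute their offset from the TCP.

```bash
python3 - <<'E'
from h import *
t=camera("top"); o=get_obs()
P=pix2plane(t,[[(552-400)/2.5-.5+300,106/2.5-.5+185],[(590-400)/2.5-.5+300,106/2.5-.5+185]],.118); print(np.round(P,4))
d=P-o["eef_pos"]; a=-.057; ax=np.array([np.cos(a),np.sin(a),0]); ay=np.array([-np.sin(a),np.cos(a),0]); print(np.round(d@ax,4),np.round(d@ay,4))
# cover in top image: green centroid at fold height
h=cv2.cvtColor(t["frame"],cv2.COLOR_RGB2HSV); m=cv2.inRange(h,(45,90,40),(85,255,255)); m[:150]=0;m[240:]=0;m[:,:250]=0;m[:,320:]=0
for v in range(150,240):
    x=np.where(m[v])[0]
    if len(x)>3 and v%4==0 : print(v,len(x),np.round(pix2plane(t,[[x.min()-.5,v],[x.max()+.5,v]],.127)[:,:2].mean(0),4))
v=np.where(m.sum(1)>700)[0]; print(np.round(pix2plane(t,[[277,v.min()-.5],[275,v.max()+.5]],.127),4))
E
```

```text
[[ 0.5394 -0.2142  0.118 ]
 [ 0.5393 -0.2576  0.118 ]]
[0.0945 0.0969] [ 0.0245 -0.0189]
188 8 [0.6489 0.0228]
192 8 [0.6375 0.0228]
196 8 [0.6261 0.0228]
200 8 [0.6147 0.0228]
204 7 [0.6033 0.0242]
208 7 [0.592  0.0242]
212 7 [0.5807 0.0241]
216 8 [0.5694 0.0255]
220 8 [0.5581 0.0255]
[[0.656  0.0214 0.127 ]
 [0.5539 0.0269 0.127 ]]
```

```bash
python3 -c "
from h import *
rel((.40,.0374,.13),-.055);rel((.40,.0374,.106),-.055)"
```

```text
t 16.82 shift [0.0587 0.2678 0.0009] turn [ 0.    -0.001 -0.001] tcp [ 0.4436 -0.2333  0.1307] F [-0.2 -0.1 -0.9] open 0.278 grip 59.1
t 16.82 shift [0.0587 0.2678 0.0249] turn [ 0.    -0.001 -0.001] tcp [ 0.4436 -0.2333  0.1307] F [-0.2 -0.1 -0.9] open 0.278 grip 59.1
```

```bash
python3 -m jog '[0.01,0.01,0,0,0,0,1, 0.03,0.03,0,0,0,0,1, 0.05,0.06,0,0,0,0,1, 0.0587,0.095,0,0,0,0,1, 0.0587,0.13,0,0,0,0,1, 0.0587,0.17,0,0,0,0,1, 0.0587,0.205,0,0,0,0,1, 0.0587,0.235,0.005,0,0,0,1, 0.0587,0.258,0.015,0,0,0,1, 0.0587,0.2678,0.0249,0,0,0,1, 0.0587,0.2678,0.0249,0,0,0,1, 0.0587,0.2678,0.0249,0,0,0,1]'
python3 - <<'E'
from h import *
rel((.478,.0331,.106),-.055)
c=camera("scene"); t=camera("top")
for k in (c,t):
  for x in ("clip","jaw_a","cover"):print(x,[(np.round(r["xyz"],3).tolist(),round(r["confidence"],2)) for r in spot_in(k,x)][:4])
save("e1.png",np.hstack([cv2.resize(c["frame"][140:280,200:360],(400,350),interpolation=cv2.INTER_CUBIC),cv2.resize(t["frame"][170:310,200:360],(400,350),interpolation=cv2.INTER_CUBIC)]))
E
```

```text
time_s: 18.32
eef_pos: [0.4002, 0.0367, 0.1063]
eef_rot: [0.0, 0.028, 1.0, -0.0]
wrist_force: [0.5, 0.2, -1.0]
opening: 0.278
grasp_force: 59.0
t 18.32 shift [-0.0779  0.0008  0.0003] turn [-0.     0.    -0.001] tcp [0.4002 0.0367 0.1063] F [ 0.5  0.2 -1. ] open 0.278 grip 59.0
clip [([0.444, -0.367, 0.014], 0.8), ([0.373, -0.096, 0.017], 0.59), ([0.462, 0.052, 0.083], 0.57)]
jaw_a [([0.377, -0.1, 0.019], 0.92), ([0.374, -0.088, 0.016], 0.68), ([0.44, -0.367, 0.017], 0.66), ([0.474, 0.02, 0.086], 0.63)]
cover [([0.6, 0.032, 0.092], 0.65)]
clip [([0.446, -0.376, 0.016], 0.78), ([0.398, -0.102, 0.027], 0.58), ([0.604, 0.028, 0.132], 0.43)]
jaw_a [([0.393, -0.101, 0.034], 0.86), ([0.443, -0.377, 0.02], 0.52), ([0.439, -0.366, 0.021], 0.41)]
cover [([0.6, 0.029, 0.125], 0.61)]
```

View pics/e1.png

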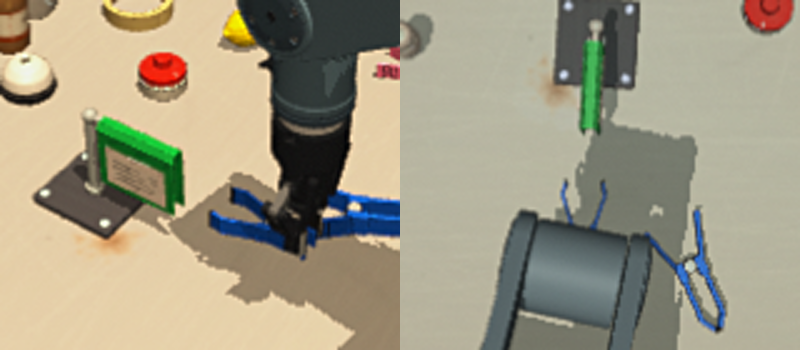

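In the right half the jaw tips are at (565,183) and (604,184), and the near end of the cover is centred at (590,131). I'll compare their lateral positions in the same camera.

```bash
python3 - <<'E'
from h import *
t=camera("top"); px=lambda u,v:[[(u-400)/2.5-.5+200,v/2.5-.5+170]]
a=pix2plane(t,px(565,183),.095)[0];b=pix2plane(t,px(604,184),.095)[0];e=pix2plane(t,px(590,131),.127)[0];g=pix2plane(t,px(594,42),.127)[0]
print(np.round([a,b,(a+b)/2,e,g],4)); print("line y at tips",e[1]+(e[0]-a[0])*.055, "yaw",(g-e)[1]/(g-e)[0])
# blue pixels near tips
h=cv2.cvtColor(t["frame"],cv2.COLOR_RGB2HSV); m=cv2.inRange(h,(100,80,30),(135,255,255))
for v in range(240,262,2):
    x=np.where(m[v,255:295])[0]+255
    if len(x): print(v,x.tolist(),np.round(pix2plane(t,[[x.min()-.5,v],[x.max()+.5,v]],.095)[:,:2],4).tolist())
E
```

```text
[[0.496  0.0544 0.095 ]
 [0.4949 0.0098 0.095 ]
 [0.4955 0.0321 0.095 ]
 [0.5528 0.0255 0.127 ]
 [0.6537 0.0211 0.127 ]]
line y at tips 0.028619103951599084 yaw -0.043273865287869875
244 [265, 280, 281] [[0.4923, 0.0572], [0.4923, 0.0087]]
246 [265, 281] [[0.4866, 0.0572], [0.4866, 0.0086]]
248 [265, 281] [[0.4809, 0.0572], [0.4809, 0.0086]]
250 [265, 280, 281] [[0.4752, 0.0571], [0.4752, 0.0086]]
252 [266, 280] [[0.4695, 0.0543], [0.4695, 0.0115]]
254 [266, 279] [[0.4638, 0.0543], [0.4638, 0.0143]]
256 [267, 278, 279] [[0.4581, 0.0514], [0.4581, 0.0143]]
258 [267, 268, 278] [[0.4524, 0.0514], [0.4524, 0.0172]]
260 [276, 277, 278] [[0.4467, 0.0257], [0.4467, 0.0172]]
```

```bash
python3 -m jog '[0,-0.0027,0,0,0,0,1, -0.01,-0.0027,0,0,0,0,1, -0.025,-0.0027,0,0,0,0,1, -0.04,-0.0027,0,0,0,0,1, -0.05,-0.0027,0,0,0,0,1, -0.058,-0.0027,0,0,0,0,1, -0.065,-0.0027,0,0,0,0,1, -0.071,-0.0027,0,0,0,0,1, -0.076,-0.0027,0,0,0,0,1, -0.0775,-0.0027,0,0,0,0,1, -0.0775,-0.0027,0,0,0,0,1, -0.0775,-0.0027,0,0,0,0,1]'
python3 - <<'E'
from h import *
rel((.478,.0296,.106),-.055)
c=camera("scene"); t=camera("top")
for k in (c,t):
  for x in ("jaw_a","cover"):print(x,[(np.round(r["xyz"],3).tolist(),round(r["confidence"],2)) for r in spot_in(k,x)][:4])
save("f1.png",np.hstack([cv2.resize(c["frame"][155:225,215:295],(400,350),interpolation=cv2.INTER_CUBIC),cv2.resize(t["frame"][175:245,240:320],(400,350),interpolation=cv2.INTER_CUBIC)]))
E
```

```text
time_s: 20.27
eef_pos: [0.4771, 0.0303, 0.1061]
eef_rot: [-0.0, 0.028, 1.0, 0.0]
wrist_force: [-0.4, 0.6, 0.1]
opening: 0.274
grasp_force: 59.0
t 20.27 shift [-0.0009 -0.0007  0.0001] turn [ 0.    -0.    -0.001] tcp [0.4771 0.0303 0.1061] F [-0.4  0.6  0.1] open 0.274 grip 59.0
jaw_a [([0.384, -0.082, 0.016], 0.88), ([0.389, -0.099, 0.019], 0.85), ([0.442, -0.366, 0.016], 0.65), ([0.532, 0.047, 0.084], 0.58)]
cover [([0.606, 0.032, 0.099], 0.71)]
jaw_a [([0.444, -0.376, 0.02], 0.69), ([0.385, -0.081, 0.031], 0.54), ([0.394, -0.1, 0.034], 0.53), ([0.439, -0.362, 0.018], 0.42)]
cover [([0.6, 0.028, 0.123], 0.81)]
```

View pics/f1.png

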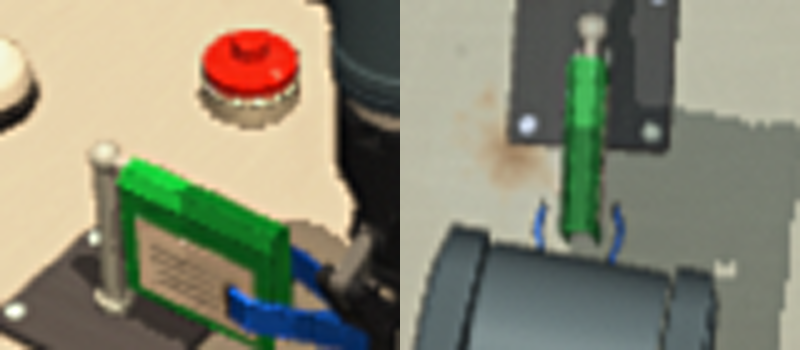

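The jaws straddle the cover's end. The left half shows the near jaw over the +y face at (240,300). In the right half the tips are at (543,205) and (615,205), well past the edge at row 240, with gaps on both sides and no contact force. Handing in.

```bash
python3 -c "
from bench import hand_in
print(hand_in())"
```

```text
the job is handed in; nothing more can be done
None
```

I handed the job in at about 20 s; no verdict was returned. The last pictures show the cover hanging square on the bar, and the clip held open in the air with a jaw outside each face, about 18 mm past the end edge and clear of the cover. The wrist force then was under 1 N, and no other object was touched that I could see.

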